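# Unhook the cuvette carrier from its cradle and load the photometer

## Task

The aluminium cuvette carrier is hooked in its steel storage cradle: lift its front end and tilt it back over the lip, draw its toe out from under the keeper, and set it down upright on the bare bench and let go. Then take it again by its two ends and lower it, upright and fully home, into the photometer's bay between the two walls, either way round. Do not tip the carrier over, and leave the flask, the beaker and the dropper bottle where they stand.

Things in the scene. Friction and masses are not known exactly. Their poses are not given: they have to be found in the camera images.
- carrier: Bright aluminium cuvette carrier, about 0.2 kg: block 60 long (x), 40 wide (y), 56 high with two square wells in its top; at its +x end, at the foot, a toe plate 18 long, 30 wide, 8 thick. Origin: centre of the whole 78 mm underside, so the block spans x -39 to +21, the toe +21 to +39; z up. It starts on the cradle's floor, origin at cradle x 0, y 0, z 8, axes along the cradle's.
- cradle: Dark steel storage cradle, fixed, 104 x 60 x 80 mm; origin on the bench below its floor's middle, floor top at z 8; its open front (-x) faces roughly to the robot, back wall at x 42 to 48. Low guides (to z 12, inner faces y +-23) beside the carrier; above them its long sides (+-y) are free for the fingers.
- cradle_lip (a point): Middle of the front lip's upper edge, at cradle x -43.5, z 24 mm: the lip is 5 thick, 44 wide and 16 high above the floor, 2 mm before the carrier's front end. It stops the carrier from being drawn straight out.
- cradle_keeper (a point): Middle of the keeper's front edge on its underside, at cradle x 29, z 21 mm (13 above the floor): a bar 6 thick reaching from here to the back wall over the outer 10 mm of the toe. It stops a straight lift. Tilted front end up by about 0.28 rad (0.2 at least) about the toe's tip, the carrier draws out along its own -x.
- cradle_hood (a point): Middle of the hood's front edge, at cradle x 27, z 80 mm (the cradle's top): a plate 6 thick from here back to the wall, which keeps fingers out of the space behind the carrier's block; its underside is 66 mm above the floor.
- photometer: Grey photometer, fixed, base plate 120 (x) x 130 (y) x 12 mm; origin on the bench below the middle of its bay, which runs along x. Base plate y -40 to +90. A low console with display and knob stands beside the bay at y +32 to +88, up to about z 66 mm.
- bay (a point): Centre of the bay's floor, 12 mm above the bench, x along the bay. Two walls, inner faces at y +-23 mm, 8 thick, x -35 to +35, 56 high like the carrier: no finger room beside it, so hold it by its ends (60 mm apart, above the toe). Sills 5 high at x +-43 to +-48; the carrier stands between them. Seated, its origin is at this point, its x along the bay, either way.
- flask: Conical glass flask, loose bystander, 96 mm across, 160 high; origin: centre of its underside.
- dropper: Small brown dropper bottle with a black top, loose bystander, 33 mm across, 92 high; origin: centre of its underside.
- beaker: Small glass beaker, loose bystander, 49 mm across, 44 high; origin: centre of its underside.
There are look-alikes about, which are no part of the job. What is shaped like the photometer but green is not meant.

How it is judged (in metres and radians):
On the way, in this order (a step that is already met when the one before it is completed fails the run):
1. the carrier is tilted back in the cradle (by 0.12 rad or more), its toe still by the keeper (angle between carrier's own z axis and vertical above 0.12 rad and distance between carrier and cradle below 0.04 m), for 0.05 s.
2. the carrier stands upright on the bench itself, let go (height (world z) of carrier below 0.004 m and angle between carrier's own z axis and vertical below 0.06 rad and contact force between the fingers and carrier below 0.05 N and linear speed of carrier below 0.02 m/s), for 0.2 s.
At the end, for the whole second after the job is handed in: The carrier stands at rest and released on the floor of the photometer's bay, upright within 0.04 rad, between the walls and sills: its origin within 8 mm along, 6 mm across and 3 mm in height of the bay's centre, its length along the bay within 0.15 rad, either way round (x of carrier in the frame of bay between -0.008 and 0.008 m and y of carrier in the frame of bay between -0.006 and 0.006 m and z of carrier in the frame of bay between -0.003 and 0.003 m and angle between carrier's own z axis and vertical below 0.04 rad and angle between the x axis of carrier and the x axis of bay, either way round below 0.15 rad and contact force between the fingers and carrier below 0.05 N and linear speed of carrier below 0.02 m/s); the robot touches nothing.
It fails at once if the carrier is tipped over (0.8 rad from upright) (angle between carrier's own z axis and vertical above 0.8 rad).
It fails at once if the flask, the beaker or the dropper bottle is moved by more than 30 mm (distance of any of flask, beaker, dropper from where it was at the start of the episode above 0.03 m).
It also fails if it takes over 58 s, if anything falls off the work surface, if the arm or the gripper's body presses on something with over 40 N, if the wrist force passes 120 N, or if a joint passes its speed limit or range.

## Robot

A 7-joint arm with a two-finger parallel gripper is mounted at the origin on a cart in front of the work surface, level with it; the furniture and walls round the work are solid. World frame = base frame: x ahead of the robot, y to its left, z up, the work surface at z = 0. Lengths are in mm, angles in degrees, forces in N, time in s.
With the tool pointing down it reaches from about 425 to 875 mm from the base axis. Payload 4.7 kg.
Tool frame: the origin (TCP) lies on the centre line of the jaws, within the pads' length; the fingertips stand robot.finger_overhang ahead of it and the grasp point (between the pads) lies 2 mm behind it (robot.finger_overhang is the distance from the TCP to the fingertips, in mm); z points along the fingers, y is the line along which they close (so a half turn about z gives the same grasp; the last joint's range is limited). The gripper opens to 85 mm and grips with 20 to 120 N. Pads are 22 mm wide; open, the fingers measure 114 mm over their backs; the gripper's body (76 mm by 85 mm) begins 54 mm behind the grasp point. The pads swing forward as they close: fully open they stand 13 mm farther back than shut.
Start: joints at [-72.187, 18.392, -4.016, 83.108, 1.295, 78.541, -3.26], TCP at [190.128, 621.593, 210.349] pointing down, gripper open.
Joint ranges: [-163.93, 163.93], [-17.29, 119.83], [-79.2, 71.16], [3.27, 140.29], [-89.18, 269.18], [5.43, 117.66], [-154.24, 154.24]. Speed limits (degrees/s): [147.25, 147.25, 180, 180, 180, 180, 180].

## Interface

Orientations are given as a 3x3 rotation matrix whose columns are the frame's x, y, z axes.
In Python, from rig import robot gives the robot as it stands.
- The arm moves only by the tool move_arm, never from a script. Its argument "increments" is a list of rows, each an object with "slide": the shift along the tool's x, y, z in m, a list of three; "delta_rot": the turn, a rotation vector about the tool's x, y, z in rad, a list of three; "jaw": the finger opening in m, from 0 to 0.0854. In form: [{"slide": [dx, dy, dz], "delta_rot": [wx, wy, wz], "jaw": jaw}, ...]. A call has 1 to 12 rows; each row shifts and turns the commanded pose from where the row before left it, along the tool's axes as they then stand; what a row does not reach is not made up. A row lasts 1/8 s, in which the tool goes at most 62.5 mm and 10.7 degrees, less where a joint would pass 70% of its speed; a pose out of reach is approached as far as the arm can. A call with a gripper value outside its range is refused whole. The fingers move at their own pace and stop on an object; "grip_force" is the grip in N (left out, the last holds). Time passes only in rows, so rows that do not move let the fingers close. It gives the time, the measured TCP pose, the force, the opening and the grip force at its end, in the units of the state.
- robot.observe(): the state, without advancing time (a new reading comes with each control period).
- robot.capture(name): name is "side" or "top"; returns the picture (400x640x3 uint8, red, green, blue); there is no depth.
- robot.get_calibration(name): a dict with "camera_matrix" (3x3 intrinsics, pixels), "world_from_camera" (4x4, takes a point from camera to world coordinates). Camera axes: x right, y down, z forward; pixel columns grow to the right and rows downward; lengths in mm; the calibration is good to about 2 mm. A picture is of the moment at which its call begins. get_calibration takes no time and is no camera call.
- robot.finish_job(): hands the job in; it is judged then, once.
The state is a dict: "time_s": time; "q": joint angles; "dq": joint speeds; "effort": joint torques, N m; "ee_pos": TCP position; "tcp_rot": TCP orientation; "ft_force": force on the tool from outside, world axes, zero at the start; "ft_torque": the same for the moment, N m; "width": finger opening in mm; "grasp_force": force on a finger pad.
Only numpy, scipy, OpenCV 4.12 (cv2) and the standard library are available. Lean on these libraries where they do the work, as an engineer would, in place of code of your own. Each camera call takes 0.05 s, during which the arm holds its last target. There are 200 camera calls.

## Working session

There is one attempt and no reset: what is moved stays moved. The work goes in short steps, Python scripts to look and compute and a tool call to move; the robot and the scene stay as the last step left them, time stands still between calls to the robot, and variables do not carry over. Pictures are saved under pics/ and viewed, at most 10 in all, crops included, and the job is handed in when it is done.

Besides the shell and the picture viewer there is one more tool, called after "Emit:" as a command line: name --argument value ..., lists and objects as JSON in quotes. move_arm: Moves the arm, as the interface text tells. Its arguments: {"type":"object","properties":{"increments":{"type":"array"},"grip_force":{"type":"number"}},"required":["increments"]}

```bash
ls; mkdir -p pics; python3 - <<'E'
from rig import robot
import cv2, numpy as np
for n in("side","top"):
    im=robot.capture(n); cv2.imwrite(f"pics/{n}0.png",im[:,:,::-1]); c=robot.get_calibration(n); print(n,np.round(c["camera_matrix"],1).tolist(),np.round(c["world_from_camera"],3).tolist())
s=robot.observe(); print(robot.finger_overhang,s["time_s"],s["ee_pos"],np.round(s["tcp_rot"],3).tolist(),s["width"],s["ft_force"])
E
```

```text
pics
side [[502.7, 0.0, 319.0], [0.0, 502.7, 197.8], [0.0, 0.0, 1.0]] [[-0.991, -0.092, 0.098, 442.625], [-0.133, 0.557, -0.82, 980.257], [0.021, -0.825, -0.564, 740.302], [0.0, 0.0, 0.0, 1.0]]
top [[504.4, 0.0, 318.2], [0.0, 504.4, 198.1], [0.0, 0.0, 1.0]] [[-0.003, -0.992, 0.122, 399.544], [-1.0, 0.002, -0.003, 23.547], [0.003, -0.122, -0.992, 1502.173], [0.0, 0.0, 0.0, 1.0]]
17.0 0.1 [189.96063809 621.08477891 209.31998141] [[-0.956, 0.292, -0.0], [0.292, 0.956, -0.002], [-0.0, -0.002, -1.0]] 85.4853785280607 [-0.00689569 -0.01555784  0.499581  ]
```

View pics/side0.png

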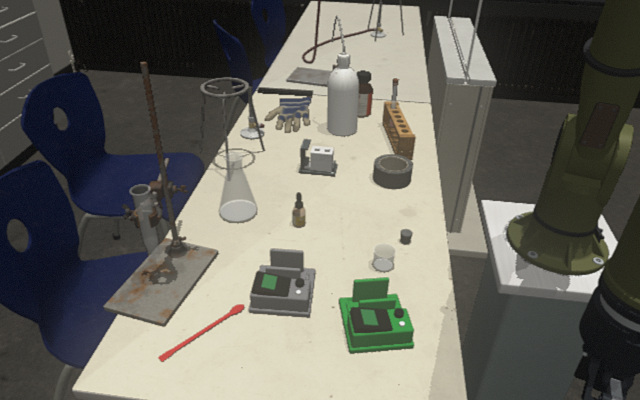

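View pics/top0.png

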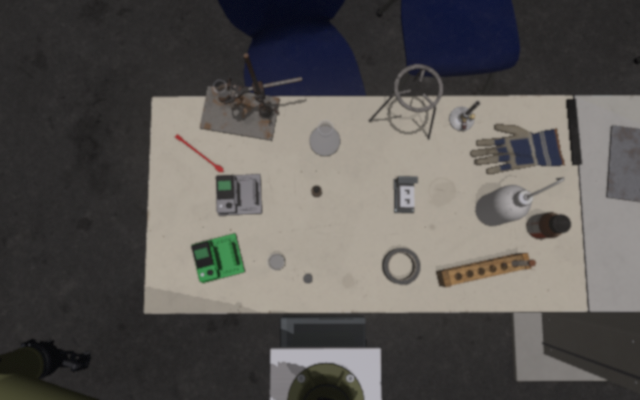

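```bash
python3 - <<'E'
import cv2, numpy as np
t=cv2.imread("pics/top0.png"); s=cv2.imread("pics/side0.png")
def c(im,x,y,w,h): return cv2.resize(im[y:y+h,x:x+w],(400,300),interpolation=cv2.INTER_CUBIC)
cv2.imwrite("pics/crops.png",np.vstack([np.hstack([c(t,375,172,60,45),c(t,205,165,80,60)]),np.hstack([c(s,288,130,64,48),c(s,236,240,100,75)])]))
E
```

```text
(no output)
```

View pics/crops.png

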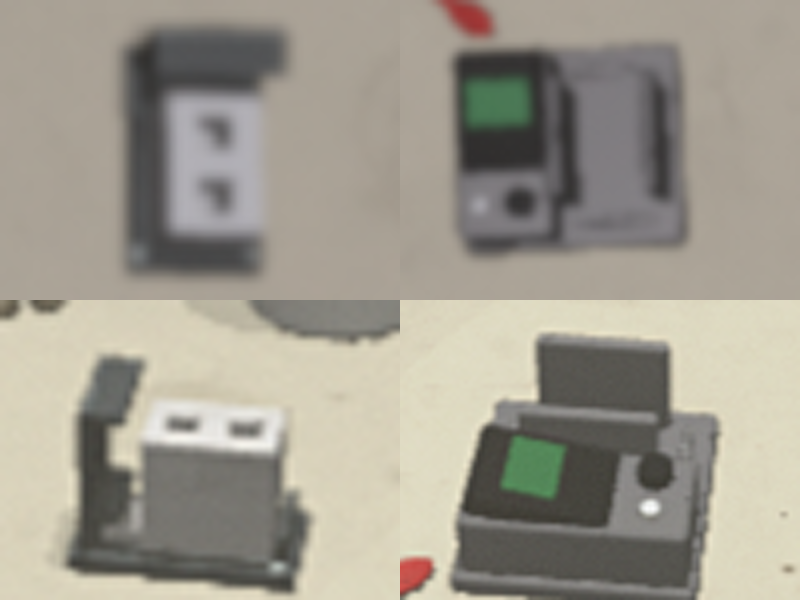

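The carrier is in the cradle at top px (407,197) and side px (321,158). Two things are photometer-shaped: grey at top (240,194) / side (283,290), and green at top (218,258) / side (375,315). The grey one is meant, since the text excludes green. The crop shows its two bay walls along world x and its console on the +y side.

```bash
cat > h.py <<'E'
from rig import robot
import cv2, numpy as np
CAL={n:robot.get_calibration(n) for n in("side","top")}
def ray(n,p):
    p=np.atleast_2d(np.asarray(p,float)); c=CAL[n]; K=c["camera_matrix"]; T=np.asarray(c["world_from_camera"])
    d=np.c_[(p-[K[0][2],K[1][2]])/[K[0][0],K[1][1]],np.ones(len(p))]@T[:3,:3].T
    return T[:3,3],d
def cast(n,p,z):
    o,d=ray(n,p); return o+d*((z-o[2])/d[:,2])[:,None]
def tri(pt,ps):
    A=[];b=[]
    for n,p in(("top",pt),("side",ps)):
        o,d=ray(n,p); d=d[0]/np.linalg.norm(d[0]); M=np.eye(3)-np.outer(d,d); A.append(M); b.append(M@o)
    return np.linalg.lstsq(np.vstack(A),np.hstack(b),rcond=None)[0]
def cont(im,x,y,w,h,f,k=8):
    "subpixel contour of largest blob of f(upsampled bgr float)>0"
    c=cv2.resize(im[y:y+h,x:x+w],None,fx=k,fy=k,interpolation=cv2.INTER_CUBIC).astype(float)
    m=(f(c)>0).astype(np.uint8)
    cs,_=cv2.findContours(m,cv2.RETR_EXTERNAL,cv2.CHAIN_APPROX_NONE); q=max(cs,key=cv2.contourArea)[:,0]
    return (q+0.5)/k-0.5+[x,y]
def rect(P):
    r=cv2.minAreaRect(P[:,:2].astype(np.float32)); return np.round(r[0],1),np.round(r[1],1),round(r[2],2)
E
python3 - <<'E'
from h import *
t=cv2.imread("pics/top0.png"); s=cv2.imread("pics/side0.png")
g=lambda c:c.mean(2)
for n,im,b,th in(("top",t,(390,180,34,32),None),("side",s,(304,140,34,36),None)):
    sub=im[b[1]:b[1]+b[3],b[0]:b[0]+b[2]].mean(2).astype(int); print(n);print(sub[::1,::1][: :2])
E
```

```text
top
[[159 157 144 119  87  63  52  53  67  80  84  84  83  84  83  83  83  83
   83  83  83  83  83  82  83  85  90 109 135 153 159 160 159 159]
 [160 156 144 119  90  68  55  54  64  73  77  78  78  77  77  77  78  78
   78  78  80  80  81  85  91  97 104 120 140 154 159 160 160 159]
 [159 156 143 120  93  75  61  55  58  65  70  73  74  74  73  73  71  71
   71  69  70  71  76  94 122 142 150 153 156 159 159 159 159 160]
 [160 156 144 119  93  76  65  59  67  91 118 137 143 143 142 141 139 138
  137 135 134 135 135 137 145 155 159 160 160 160 160 160 159 159]
 [160 157 144 121  93  78  73  72  78 105 143 167 175 174 169 165 163 162
  163 168 173 176 175 171 164 160 160 160 160 160 160 160 160 159]
 [160 158 151 129  93  71  71  72  77 103 139 167 175 172 155 132 115 106
  112 138 164 175 177 174 168 163 161 160 160 160 160 160 160 160]
 [160 159 153 131  95  72  71  72  75  98 136 165 176 176 172 161 144 117
  104 130 161 175 177 174 168 163 160 160 160 160 160 161 160 160]
 [160 160 152 131  95  75  74  73  76  98 135 166 176 177 175 172 164 153
  148 156 170 176 177 173 167 162 1
[... 3004 characters left out ...]
 111 115 118 131 153 140 117 116 115 117 116 116 116 116 116 117 116
  117 116 118 114 115 116 115 115 116 110 102 103  89  84  95 157]
 [ 84  94  95  99 103 105 111 115 116 114 115 116 117 117 114 115 116 114
  116 115 117 117 116 115 116 116 118 105  89  80  80  95 112 174]
 [100 100  97  89  93  97  88  85  88  86  86  93 100 105 109 114 113 113
  113 114 113 113 114 117 115 116 114  97  73  69  88  99 160 204]
 [ 72  74  75  77  78  80  80  77  81  83  82  86  91  95  97  99  99  93
   91  92  88  84  84  84  87  86  96 146 176 138  95  98 168 206]
 [190 189 190 189 188 190 172 127  98  94  91  89  87  85  83  81  81  77
   73  72  71  71  74  75  77  79  79  85  85  79  89 162 205 209]]
```

```bash
cat >> h.py <<'E'
def edge(n,im,a,b,L=4.0,m=40,trim=.12):
    "line a->b (px), sample perpendicular profiles, find half-level crossing, robust fit; returns refined end points, rms"
    a,b=np.float64(a),np.float64(b); d=(b-a)/np.linalg.norm(b-a); nn=np.array([-d[1],d[0]])
    g=im.astype(np.float32).mean(2); ts=np.linspace(trim,1-trim,m); us=np.arange(-L,L+.01,.1)
    P=(a+ts[:,None]*(b-a))[:,None]+us[None,:,None]*nn
    v=cv2.remap(g,P[...,0].astype(np.float32),P[...,1].astype(np.float32),cv2.INTER_CUBIC)
    gr=np.abs(np.gradient(cv2.GaussianBlur(v,(9,1),0),axis=1)); w=gr**2*np.exp(-(us/(L/1.5))**2)
    u=(w*us).sum(1)/w.sum(1); k=np.ones(m,bool)
    for _ in range(4):
        c=np.polyfit(ts[k],u[k],1); r=u-np.polyval(c,ts); k=np.abs(r)<max(.1,2*r[k].std())
    return a+nn*c[1], b+nn*(c[0]+c[1]), r[k].std()
def isect(p,q):
    l=[np.cross(np.r_[e[0],1],np.r_[e[1],1]) for e in(p,q)]; x=np.cross(*l); return x[:2]/x[2]
def quad(n,im,C,L=3):
    E=[edge(n,im,C[i],C[(i+1)%4],L) for i in range(4)]
    return np.array([isect(E[i-1],E[i]) for i in range(4)]),[round(e[2],2) for e in E]
E
python3 - <<'E'
from h import *
t=cv2.imread("pics/top0.png"); s=cv2.imread("pics/side0.png")
# carrier top face: far(+x) left(+y), far right, near right, near left
ct,r=quad("top",t,[(399.5,185.5),(413.8,185.5),(414,206.8),(399.9,206.8)],2.5); print("top",ct.round(2).tolist(),r)
cs,r2=quad("side",s,[(310.3,152.8),(312.8,146.3),(333.6,147.6),(332.2,154.6)],2); print("side",cs.round(2).tolist(),r2)
order=[0,1,2,3]
X=np.array([tri(a,b) for a,b in zip(ct,cs)]); print(X.round(1).tolist(), X.mean(0).round(1))
for n,c in(("top",ct),("side",cs)):
    P=cast(n,c,64); print(n,P[:,:2].round(1).tolist(),P.mean(0).round(1))
# photometer base right edge, front, back edges (top view, z12)
tp=lambda x,y:((x-400)/5+205-.4,y/5+165-.4)
R=edge("top",t,tp(678,45),tp(685,243),3); B=edge("top",t,tp(570,50),tp(678,45),3,trim=.15); F=edge("top",t,tp(570,250),tp(685,243),3,trim=.15)
for q in(R,B,F): print(np.round(q[0],2),np.round(q[1],2),round(q[2],2),"ang",)
for q in(R,B,F):
    P=cast("top",np.array(q[:2]),12); d=P[1]-P[0]; print(P[:,:2].round(1).tolist(),np.degrees(np.arctan2(d[1],d[0])).round(2))
c=cast("top",[isect(B,R),isect(F,R)],12); print("base corners",c.round(1).tolist())
# far wall top (y-31..-23) in side view
sp=lambda x,y:((x-400)/4+236-.4,(y-300)/4+240-.4)
T=edge("side",s,sp(540,340),sp(666,347),2); P=cast("side",np.array(T[:2]),68); d=P[1]-P[0];print("farwall top outer",P.round(1).tolist(),np.degrees(np.arctan2(d[1],d[0])),T[2])
V=[edge("side",s,sp(538,340),sp(541,400),2),edge("side",s,sp(668,347),sp(668,415),2)]
print(cast("side",[isect(V[0],T),isect(V[1],T)],68).round(1).tolist())
E
```

```text
top [[399.54, 185.32], [413.6, 185.66], [414.13, 206.94], [399.85, 206.72]] [np.float64(0.02), np.float64(0.06), np.float64(0.06), np.float64(0.03)]
side [[309.63, 152.32], [313.28, 146.57], [333.12, 147.67], [332.03, 154.32]] [np.float64(0.18), np.float64(0.57), np.float64(0.03), np.float64(0.05)]
[[614.1, -216.0, 64.7], [611.7, -257.4, 61.0], [552.6, -256.8, 62.8], [552.1, -215.6, 64.6]] [ 582.6 -236.5   63.3]
top [[613.4, -216.2], [612.3, -256.7], [550.7, -256.6], [551.4, -215.7]] [ 582.  -236.3   64. ]
side [[615.0, -217.4], [609.8, -251.7], [554.2, -254.8], [553.0, -216.8]] [ 583.  -235.2   64. ]
[260.58 173.59] [261.6 213.2] 0.36 ang
[238.6  174.53] [260.15 172.6 ] 0.14 ang
[238.61 214.7 ] [261.64 213.89] 0.04 ang
[[657.7, 190.5], [538.6, 186.2]] -177.9
[[654.9, 256.3], [660.6, 191.8]] -84.95
[[534.3, 254.2], [536.5, 186.0]] -88.13
base corners [[660.7, 190.6, 12.0], [536.5, 186.1, 12.0]]
farwall top outer [[632.5, 207.0, 68.0], [567.9, 201.0, 68.0]] -174.62826064351995 0.1476898308707728
[[634.6, 207.2, 68.0], [566.4, 200.8, 68.0]]
```

```bash
python3 - <<'E'
import cv2, numpy as np
t=cv2.imread("pics/top0.png"); s=cv2.imread("pics/side0.png")
a=cv2.resize(t[168:220,230:268],None,fx=10,fy=10,interpolation=cv2.INTER_CUBIC)  #380x520
b=cv2.resize(s[246:298,256:298],None,fx=10,fy=10,interpolation=cv2.INTER_CUBIC) #420x520
cv2.imwrite("pics/ph.png",cv2.convertScaleAbs(np.hstack([a,b]),alpha=1.4,beta=-30))
E
```

```text
(no output)
```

View pics/ph.png

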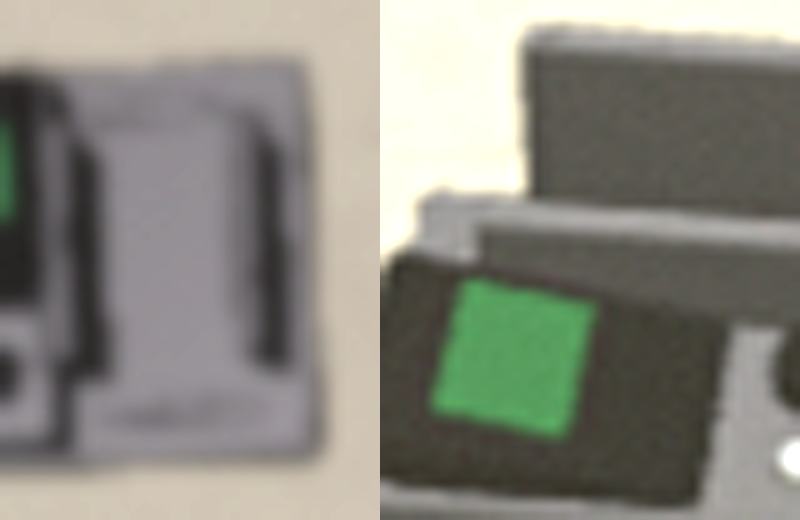

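The left half is the top view. Its dark strips at px (237–240, 183–206) and (255.5–259, 181–205) are the +y wall's inner face and the −y wall's outer face. In the side view, the far wall's top strip starts at (270,249) and the near wall's inner top edge runs from (271,266).

```bash
python3 - <<'E'
from h import *
t=cv2.imread("pics/top0.png"); s=cv2.imread("pics/side0.png")
def T(x,y): return (x/10+230-.45,y/10+168-.45)
def S(x,y): return ((x-380)/10+256-.45,y/10+246-.45)
def go(name,n,im,a,b,z,L):
    e=edge(n,im,a,b,L,trim=.08); P=cast(n,np.array(e[:2]),z); d=P[1]-P[0]; d=d*np.sign(d[0]); print(name,P[:,:2].round(1).tolist(),"y at x=600: %.1f"%(P[0,1]+(600-P[0,0])*d[1]/d[0]) if abs(d[0])>20 else "", "ang %.2f rms %.2f"%(np.degrees(np.arctan2(d[1],d[0])),e[2]))
go("Rwall outer top -31","top",t,T(252,140),T(257,360),68,1.2)
go("Rwall outer foot -31","top",t,T(286,150),T(292,355),12,1.2)
go("Lwall inner top +23","top",t,T(74,160),T(80,370),68,1.2)
go("Lwall inner foot +23","top",t,T(102,160),T(106,370),12,1.2)
go("base right -40","top",t,T(306,70),T(320,440),12,1.5)
go("base back","top",t,T(90,68),T(300,62),12,1.5)
go("base front","top",t,T(90,462),T(310,455),12,1.5)
# side
from itertools import product
# full long lines to x=302
go("far wall inner top -23","side",s,S(545,48),S(860,71),68,.9)
go("far wall outer top -31","side",s,S(545,28),S(860,50),68,.9)
go("near wall inner top +23","side",s,S(545,203),S(870,226),68,.9)
go("near wall outer top +31","side",s,S(490,228),S(850,252),68,.9)
for nm,a,b in(("+x end",S(527,60),S(531,180)),):
    e=edge("side",s,a,b,1.2); print(nm,np.round(e[0],2),cast("side",e[0][None],68).round(1))
sub=s[252,292:312].mean(1).astype(int);print(sub, s[256,292:312].mean(1).astype(int), s[244:262,296].mean(1).astype(int))
E
```

```text
Rwall outer top -31 [[624.8, 200.4], [561.1, 198.3]] y at x=600: 199.6 ang 1.92 rms 0.04
Rwall outer foot -31 [[630.5, 198.4], [568.9, 194.9]] y at x=600: 196.7 ang 3.23 rms 0.05
Lwall inner top +23 [[619.1, 252.6], [558.4, 249.7]] y at x=600: 251.7 ang 2.72 rms 0.02
Lwall inner foot +23 [[627.6, 252.7], [564.6, 249.9]] y at x=600: 251.5 ang 2.52 rms 0.04
base right -40 [[654.8, 190.6], [543.5, 185.6]] y at x=600: 188.1 ang 2.62 rms 0.13
base back [[655.5, 256.4], [659.0, 193.7]]  ang -86.84 rms 0.06
base front [[535.5, 254.4], [537.6, 189.2]]  ang -88.15 rms 0.03
far wall inner top -23 [[629.2, 208.2], [564.3, 205.2]] y at x=600: 206.9 ang 2.67 rms 0.03
far wall outer top -31 [[630.6, 201.6], [565.4, 198.3]] y at x=600: 200.1 ang 2.92 rms 0.04
near wall inner top +23 [[619.3, 254.5], [555.0, 250.9]] y at x=600: 253.4 ang 3.18 rms 0.05
near wall outer top +31 [[628.5, 262.8], [557.7, 258.7]] y at x=600: 261.2 ang 3.27 rms 0.03
+x end [269.9  251.56] [[632.7 212.7  68. ]]
[101 103 105 109 111 113 117 117 120 123 117 158 202 212 209 210 211 210
 210 208] [ 85  83  84  86  85  84  85  87  83  81  84 141 197 212 209 209 208 209
 210 209] [210 209 212 212 212 203 161 136 111  89  84  86  85  85  83  84  83  82]
```

Emit:
move_arm --increments '[{"slide": [0,0,-0.03],"delta_rot": [0,0,-0.15],"jaw": 0.085},{"slide": [0,0,-0.03],"delta_rot": [0,0,-0.147],"jaw": 0.085},{"slide": [-0.03,-0.045,0],"delta_rot": [0,0,0],"jaw": 0.085},{"slide": [-0.03,-0.045,0],"delta_rot": [0,0,0],"jaw": 0.085},{"slide": [-0.03,-0.045,0],"delta_rot": [0,0,0],"jaw": 0.085},{"slide": [-0.03,-0.045,0],"delta_rot": [0,0,0],"jaw": 0.085},{"slide": [-0.03,-0.045,0],"delta_rot": [0,0,0],"jaw": 0.085},{"slide": [-0.03,-0.045,0],"delta_rot": [0,0,0],"jaw": 0.085},{"slide": [-0.03,-0.045,0],"delta_rot": [0,0,0],"jaw": 0.085},{"slide": [-0.02,-0.05,0],"delta_rot": [0,0,0],"jaw": 0.085},{"slide": [-0.02,-0.05,0],"delta_rot": [0,0,0],"jaw": 0.085},{"slide": [-0.01,-0.05,0],"delta_rot": [0,0,0],"jaw": 0.085}]'

```text
time_s: 1.6
ee_pos: [450.7, 154.5, 269.9]
tcp_rot: [[-1.0, 0.001, -0.0], [0.001, 1.0, -0.0], [0.0, -0.0, -1.0]]
ft_force: [-0.2, -0.8, -0.2]
width: 85.3
grasp_force: 0.0
```

Emit:
move_arm --increments '[{"slide": [-0.018,-0.056,0],"delta_rot": [0,0,0],"jaw": 0.085},{"slide": [-0.018,-0.056,0],"delta_rot": [0,0,0],"jaw": 0.085},{"slide": [-0.018,-0.056,0],"delta_rot": [0,0,0],"jaw": 0.085},{"slide": [-0.018,-0.056,0],"delta_rot": [0,0,0],"jaw": 0.085},{"slide": [-0.018,-0.056,0],"delta_rot": [0,0,0],"jaw": 0.085},{"slide": [-0.018,-0.056,0],"delta_rot": [0,0,0],"jaw": 0.085},{"slide": [-0.02,-0.054,0],"delta_rot": [0,0,0],"jaw": 0.085},{"slide": [0,0,0.05],"delta_rot": [0,0,0],"jaw": 0.085},{"slide": [0,0,0.05],"delta_rot": [0,0,0],"jaw": 0.085},{"slide": [0,0,0.02],"delta_rot": [0,0,0],"jaw": 0.085},{"slide": [0,0,0],"delta_rot": [0,0,0],"jaw": 0.085}]'

```text
time_s: 2.98
ee_pos: [577.8, -232.8, 149.4]
tcp_rot: [[-1.0, -0.001, -0.002], [-0.001, 1.0, 0.001], [0.002, 0.001, -1.0]]
ft_force: [0.5, -0.2, 0.2]
width: 84.8
grasp_force: 0.0
```

Emit:
move_arm --increments '[{"slide": [0,-0.003,0.03],"delta_rot": [0,0,0],"jaw": 0.085},{"slide": [0,0,0.03],"delta_rot": [0,0,0],"jaw": 0.085},{"slide": [0,0,0.025],"delta_rot": [0,0,0],"jaw": 0.085},{"slide": [0,0,0.019],"delta_rot": [0,0,0],"jaw": 0.085},{"slide": [0,0,0],"delta_rot": [0,0,0],"jaw": 0.085}]'

```text
time_s: 3.6
ee_pos: [578.4, -236.0, 46.3]
tcp_rot: [[-1.0, -0.001, -0.0], [-0.001, 1.0, 0.0], [0.0, 0.0, -1.0]]
ft_force: [0.8, -0.3, 0.4]
width: 84.8
grasp_force: 0.0
```

```bash
python3 - <<'E'
from h import *
s=robot.capture("side")[:,:,::-1]; t=robot.capture("top")[:,:,::-1]
c=lambda im,x,y,w,h:cv2.resize(np.ascontiguousarray(im[y:y+h,x:x+w]),(400,400),interpolation=cv2.INTER_CUBIC)
cv2.imwrite("pics/g1.png",np.hstack([c(s,280,100,80,80),c(t,370,160,70,70)]))
E
```

```text
(no output)
```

View pics/g1.png

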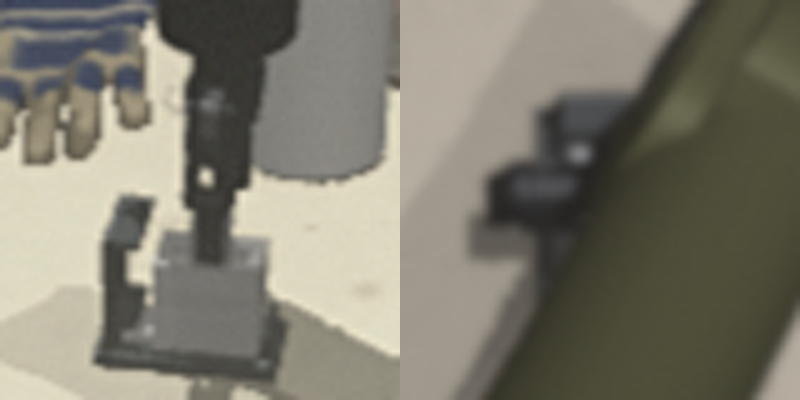

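The fingers straddle the carrier (side view, finger at px (322,150)) and clear the hood, so I'm closing the gripper.

Emit:
move_arm --increments '[{"slide": [0,0,0],"delta_rot": [0,0,0],"jaw": 0.03},{"slide": [0,0,0],"delta_rot": [0,0,0],"jaw": 0.03},{"slide": [0,0,0],"delta_rot": [0,0,0],"jaw": 0.03},{"slide": [0,0,0],"delta_rot": [0,0,0],"jaw": 0.03},{"slide": [0,0,0],"delta_rot": [0,0,0],"jaw": 0.03},{"slide": [0,0,0],"delta_rot": [0,0,0],"jaw": 0.03}]' --grip_force 50

```text
time_s: 4.45
ee_pos: [578.3, -236.3, 46.3]
tcp_rot: [[-1.0, -0.0, 0.0], [-0.0, 1.0, 0.0], [-0.0, 0.0, -1.0]]
ft_force: [-0.9, 0.1, -1.4]
width: 30.0
grasp_force: 0.0
```

```bash
python3 - <<'E'
from h import *
st=robot.observe(); print(st["width"],st["grasp_force"],st["ee_pos"])
s=robot.capture("side")[:,:,::-1]; t=robot.capture("top")[:,:,::-1]
c=lambda im,x,y,w,h:cv2.resize(np.ascontiguousarray(im[y:y+h,x:x+w]),(400,400),interpolation=cv2.INTER_CUBIC)
cv2.imwrite("pics/g2.png",np.hstack([c(s,280,100,80,80),c(t,370,160,70,70)]))
E
```

```text
29.955024643307684 0.0 [ 578.33452097 -236.28261369   46.29435219]
```

View pics/g2.png

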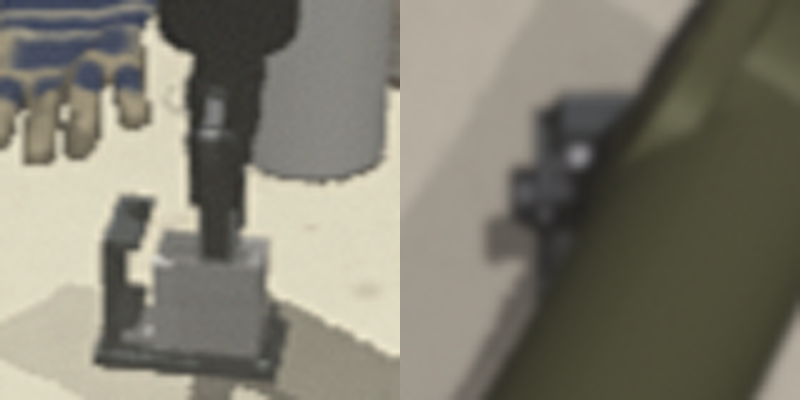

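```bash
python3 - <<'E'
from h import *
for p,ys in(((322,152.4),(-193,-186)),((323.5,151.4),(-221,-213))):
    o,d=ray("side",p)
    for y in ys: k=(y-o[1])/d[0,1]; print(p,y,(o+d[0]*k).round(1))
st=robot.observe(); print(st["q"],st["effort"],robot.finger_overhang, [a for a in dir(robot) if a[0]!="_"])
E
```

```text
(322, 152.4) -193 [ 578.  -193.    80.7]
(322, 152.4) -186 [ 577.2 -186.    84.7]
(323.5, 151.4) -221 [ 577.2 -221.    68.5]
(323.5, 151.4) -213 [ 576.3 -213.    73. ]
[-10.53775512  26.3341447   38.21071723  98.44887787 -18.18611434
  61.54866408 123.57400076] [-9.46928049e-04 -4.48405051e+01  9.07114506e+00 -2.68121785e+01
  1.18502666e-02  2.20553236e-03 -2.27542154e-05] 17.0 ['PlanningError', 'capture', 'finger_overhang', 'finish_job', 'get_calibration', 'observe']
```

Closing stopped at 30 mm with no force. The side view puts the fingertips at z≈69, above the carrier, so the reported TCP is higher than the geometry implies. I'll reopen, lower stepwise, and find the tip from the image column profile.

Emit:
move_arm --increments '[{"slide": [0,0,0],"delta_rot": [0,0,0],"jaw": 0.085},{"slide": [0,0,0],"delta_rot": [0,0,0],"jaw": 0.085},{"slide": [0,0,0],"delta_rot": [0,0,0],"jaw": 0.085},{"slide": [0,0,0],"delta_rot": [0,0,0],"jaw": 0.085},{"slide": [0,0,0.01],"delta_rot": [0,0,0],"jaw": 0.085},{"slide": [0,0,0.01],"delta_rot": [0,0,0],"jaw": 0.085},{"slide": [0,0,0],"delta_rot": [0,0,0],"jaw": 0.085}]'

```text
time_s: 5.42
ee_pos: [577.2, -235.9, 24.7]
tcp_rot: [[-1.0, -0.0, -0.003], [-0.0, 1.0, 0.001], [0.003, 0.001, -1.0]]
ft_force: [-0.3, 0.4, 0.1]
width: 85.3
grasp_force: 0.0
```

```bash
python3 - <<'E'
from h import *
s=robot.capture("side").mean(2).astype(int)
for y in range(136,182,2): print(y,s[y,312:336])
E
```

```text
136 [208 209 212 215 166  80  54  58  60  59  58  62  57  59  55  57  54  60
 142 198 207 203 205 196]
138 [211 209 211 215 179 102  56  58  58  62  58  60  61  59  59  56  53  63
 162 211 210 207 207 208]
140 [213 210 213 215 178 101  56  54  68  70  60  55  61  58  62  59  52  68
 171 216 213 209 209 208]
142 [211 211 210 213 176  98  55  77 178 217 155  63  55  58  60  57  49  64
 170 216 211 209 209 210]
144 [203 201 204 206 170  94  56  61 103 127  99  57  58  56  53  63  74 123
 189 214 209 210 210 210]
146 [171 140 140 146 117  64  60  66  71  75  76  68  60  57  67 143 198 212
 210 210 211 210 211 209]
148 [137 119 119 121  98  65  60  61  60  61  63  60  58  60  71 104 119 126
 142 147 150 163 194 211]
150 [122 120 117 115 113 108 102  77  59  59  59  59  67  82 100 111 112 115
 133 148 140 161 199 212]
152 [168 146 124 122 125 123 107  79  60  60  60  58  70  88 107 119 122 123
 139 149 131 151 196 208]
154 [115 118 114 115 115 114 104  80  61  60  61  58  69  88 103 112 113 114
 114 112 104 150 200 212]
156 [118 121 117 115 118 114 104  81  63  59  61  61  66  88  96 105 1
[... 568 characters left out ...]
 115 114 116 115 115 114 115 113 112 113 115 113 114 116
 115 103  80  72  72  76]
170 [ 84  86  85  90  94  94  93  92  96  97 100 107 104 109 112 114 114 111
 114  96  72  67  73  77]
172 [ 79  77  78  80  83  78  74  75  75  71  70  71  70  72  69  73  74  75
  80  96 110 100  76  76]
174 [ 98  94  88  87  80  76  74  72  71  73  69  70  71  70  70  69  72  71
  67  73  74  70  73 112]
176 [192 193 192 194 186 149 117 114 115 117 113 116 113 111 110 108 106 108
 105  99  93  93  94 121]
178 [187 187 187 188 189 191 155 114 117 116 115 115 115 114 119 155 175 149
 120 113 111 113 114 119]
180 [184 184 188 187 185 152 113 112 113 115 114 115 114 112 131 173 192 191
 191 183 174 176 147 118]
```

Emit:
move_arm --increments '[{"slide": [0,0,0.009],"delta_rot": [0,0,0],"jaw": 0.085},{"slide": [0,0,0.009],"delta_rot": [0,0,0],"jaw": 0.085},{"slide": [0,0,0],"delta_rot": [0,0,0],"jaw": 0.085}]'

```text
time_s: 5.85
ee_pos: [577.5, -235.9, 7.2]
tcp_rot: [[-1.0, -0.0, -0.002], [-0.0, 1.0, 0.001], [0.002, 0.001, -1.0]]
ft_force: [-1.1, -0.4, -0.3]
width: 85.3
grasp_force: 0.0
```

```bash
cat >> h.py <<'E'
def tip(s,c0=318,c1=327,r0=130,r1=185,th=85):
    g=s.mean(2); m=(g[:,c0:c1]<th).sum(1); r=r0+8
    while r<r1 and m[r]>=3: r+=1
    return r-.5
E
python3 - <<'E'
from h import *
s=robot.capture("side"); r=tip(s); o,d=ray("side",(322.5,r)); print(r)
for y in(-193,): print((o+d[0]*((y-o[1])/d[0,1])).round(1))
E
```

```text
165.5
[ 575.6 -193.    40.2]
```

Fingertips are at z≈40 while open and will drop to about 30 on closing. Closing now.

Emit:
move_arm --increments '[{"slide": [0,0,0],"delta_rot": [0,0,0],"jaw": 0.03},{"slide": [0,0,0],"delta_rot": [0,0,0],"jaw": 0.03},{"slide": [0,0,0],"delta_rot": [0,0,0],"jaw": 0.03},{"slide": [0,0,0],"delta_rot": [0,0,0],"jaw": 0.03},{"slide": [0,0,0],"delta_rot": [0,0,0],"jaw": 0.03}]' --grip_force 50

```text
time_s: 6.52
ee_pos: [578.8, -236.6, 8.8]
tcp_rot: [[-1.0, -0.0, 0.001], [-0.0, 1.0, -0.0], [-0.001, -0.0, -1.0]]
ft_force: [0.3, -0.0, 2.7]
width: 39.3
grasp_force: 51.6
```

```bash
python3 - <<'E'
from h import *
s=robot.capture("side"); r=tip(s); o,d=ray("side",(323,r)); print(r,(o+d[0]*((-213-o[1])/d[0,1])).round(1), robot.observe()["width"],robot.observe()["grasp_force"])
E
```

```text
163.5 [ 576.7 -213.    34.8] 39.405209217794884 51.56550921499729
```

Emit:
move_arm --increments '[{"slide": [0,0,0],"delta_rot": [0,0,0],"jaw": 0.085},{"slide": [0,0,0],"delta_rot": [0,0,0],"jaw": 0.085},{"slide": [0,0,0],"delta_rot": [0,0,0],"jaw": 0.085},{"slide": [0,0,-0.04],"delta_rot": [0,0,0],"jaw": 0.085},{"slide": [0,0,-0.04],"delta_rot": [0,0,0],"jaw": 0.085},{"slide": [0,0,-0.04],"delta_rot": [0,0,0],"jaw": 0.085},{"slide": [0,0,0],"delta_rot": [0,0,0],"jaw": 0.085}]'

```text
time_s: 7.45
ee_pos: [580.5, -237.5, 132.0]
tcp_rot: [[-1.0, -0.0, 0.007], [-0.0, 1.0, -0.002], [-0.007, -0.002, -1.0]]
ft_force: [-0.1, -0.4, -0.1]
width: 85.0
grasp_force: 0.0
```

```bash
python3 - <<'E'
from h import *
s=robot.capture("side"); np.save("a.npy",s); g=s.mean(2)
for r in range(90,134,3): 
    c=np.where(g[r,295:350]<90)[0]+295; print(r,c.min() if len(c) else 0,c.max() if len(c) else 0,len(c))
E
```

```text
90 295 332 21
93 295 331 31
96 307 330 19
99 295 330 29
102 318 330 10
105 295 330 17
108 295 329 23
111 319 326 8
114 296 325 15
117 297 325 12
120 319 325 7
123 320 324 5
126 0 0 0
129 0 0 0
132 0 0 0
```

Emit:
move_arm --increments '[{"slide": [0,0,0],"delta_rot": [0,0.15,0],"jaw": 0.085},{"slide": [0,0,0],"delta_rot": [0,0.15,0],"jaw": 0.085},{"slide": [0,0,0],"delta_rot": [0,0,0],"jaw": 0.085}]'

```text
time_s: 7.88
ee_pos: [578.7, -234.0, 122.5]
tcp_rot: [[-0.953, -0.004, -0.304], [-0.004, 1.0, -0.0], [0.304, 0.001, -0.953]]
ft_force: [0.7, 0.4, -1.0]
width: 85.2
grasp_force: 0.0
```

```bash
python3 - <<'E'
from h import *
s=robot.capture("side"); a=np.load("a.npy"); g=s.mean(2)
for r in range(90,134,3): 
    c=np.where(g[r,295:350]<90)[0]+295; print(r,c.min() if len(c) else 0,c.max() if len(c) else 0,len(c))
f=lambda im:cv2.resize(im[60:170,275:355,::-1],(400,550),interpolation=cv2.INTER_CUBIC)
cv2.imwrite("pics/tilt.png",np.hstack([f(a),f(s)]))
E
```

```text
90 295 321 25
93 295 322 28
96 302 322 21
99 295 321 27
102 303 322 20
105 295 323 26
108 295 324 26
111 295 325 19
114 296 317 19
117 297 318 13
120 312 319 8
123 313 320 8
126 314 320 7
129 0 0 0
132 0 0 0
```

View pics/tilt.png

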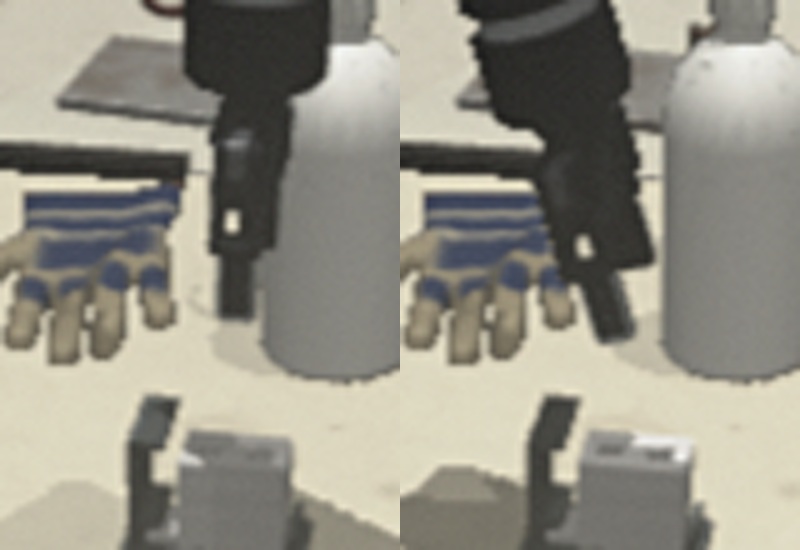

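The tip swung toward +x by about 14 mm under the tilt. That means the rotation centre (reported TCP) lies about 40 mm ahead of the real fingertips, and I'll plan all motion about the reported TCP. Levelling and re-gripping.

Emit:
move_arm --increments '[{"slide": [0,0,0],"delta_rot": [0,-0.15,0],"jaw": 0.085},{"slide": [0,0,0],"delta_rot": [0,-0.155,0],"jaw": 0.085},{"slide": [0,0,0],"delta_rot": [0,0,0],"jaw": 0.085}]'

```text
time_s: 8.3
ee_pos: [572.9, -237.7, 128.8]
tcp_rot: [[-1.0, 0.006, 0.006], [0.006, 1.0, 0.004], [-0.006, 0.004, -1.0]]
ft_force: [-0.7, 0.4, -0.5]
width: 85.5
grasp_force: 0.0
```

Emit:
move_arm --increments '[{"slide": [-0.005,0.001,0.03],"delta_rot": [0,0.005,0],"jaw": 0.085},{"slide": [0,0,0.03],"delta_rot": [0,0,0],"jaw": 0.085},{"slide": [0,0,0.03],"delta_rot": [0,0,0],"jaw": 0.085},{"slide": [0,0,0],"delta_rot": [0,0,0],"jaw": 0.085},{"slide": [0,0,0],"delta_rot": [0,0,0],"jaw": 0.085}]'

```text
time_s: 8.93
ee_pos: [584.4, -235.8, 39.8]
tcp_rot: [[-1.0, -0.0, 0.002], [-0.0, 1.0, -0.001], [-0.002, -0.001, -1.0]]
ft_force: [0.3, 0.0, 0.6]
width: 85.2
grasp_force: 0.0
```

Emit:
move_arm --increments '[{"slide": [0.005,0,0.016],"delta_rot": [0,0,0],"jaw": 0.085},{"slide": [0,0,0.015],"delta_rot": [0,0,0],"jaw": 0.085},{"slide": [0,0,0],"delta_rot": [0,0,0],"jaw": 0.085},{"slide": [0,0,0],"delta_rot": [0,0,0],"jaw": 0.03},{"slide": [0,0,0],"delta_rot": [0,0,0],"jaw": 0.03},{"slide": [0,0,0],"delta_rot": [0,0,0],"jaw": 0.03},{"slide": [0,0,0],"delta_rot": [0,0,0],"jaw": 0.03},{"slide": [0,0,0],"delta_rot": [0,0,0],"jaw": 0.03}]' --grip_force 60

```text
time_s: 9.93
ee_pos: [579.1, -235.7, 8.1]
tcp_rot: [[-1.0, -0.0, 0.002], [-0.0, 1.0, -0.0], [-0.002, -0.0, -1.0]]
ft_force: [0.3, -1.4, 3.8]
width: 39.5
grasp_force: 61.9
```

Emit:
move_arm --increments '[{"slide": [0.0003,0,-0.0038],"delta_rot": [0,0.07,0],"jaw": 0.03},{"slide": [0.0003,0,-0.0038],"delta_rot": [0,0.07,0],"jaw": 0.03},{"slide": [0.0003,0,-0.0038],"delta_rot": [0,0.07,0],"jaw": 0.03},{"slide": [0.0003,0,-0.0038],"delta_rot": [0,0.07,0],"jaw": 0.03},{"slide": [0,0,0],"delta_rot": [0,0,0],"jaw": 0.03},{"slide": [0,0,0],"delta_rot": [0,0,0],"jaw": 0.03}]'

```text
time_s: 10.68
ee_pos: [579.8, -234.7, 22.3]
tcp_rot: [[-0.962, -0.001, -0.274], [-0.001, 1.0, 0.0], [0.274, 0.001, -0.962]]
ft_force: [2.1, 1.2, 0.8]
width: 39.6
grasp_force: 62.0
```

```bash
python3 - <<'E'
from h import *
s=robot.capture("side"); 
f=lambda im:cv2.resize(im[110:190,280:360,::-1],(600,600),interpolation=cv2.INTER_CUBIC)
cv2.imwrite("pics/t2.png",f(s)); o=robot.observe(); print(o["ee_pos"],o["ft_force"],o["grasp_force"],o["width"])
E
```

```text
[ 579.52122608 -234.78753202   22.38903523] [2.02896346 0.69436546 1.86121925] 61.92170038819313 38.997340891959
```

View pics/t2.png

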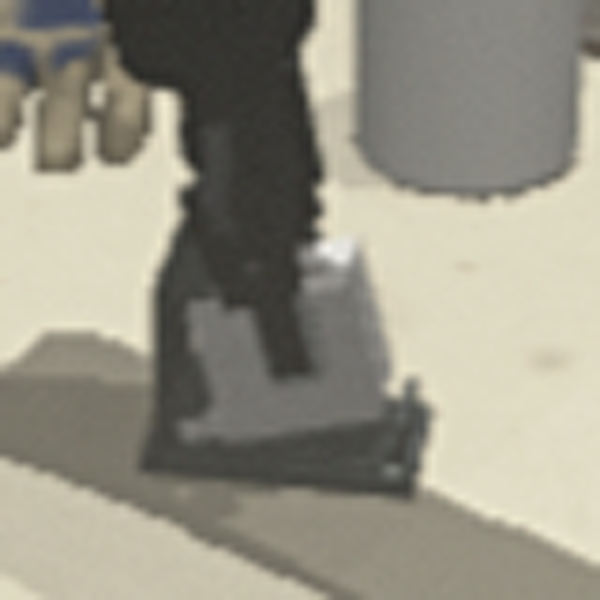

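The carrier is tilted about 0.28 rad in the cradle: its front bottom edge at crop (385,415) is above the lip at (410,400), and the toe is at (180,435). Forces are small, so I'm drawing it out along its own −x and then lifting.

Emit:
move_arm --increments '[{"slide": [0.006,0,0],"delta_rot": [0,0,0],"jaw": 0.03},{"slide": [0.01,0,0],"delta_rot": [0,0,0],"jaw": 0.03},{"slide": [0.01,0,0],"delta_rot": [0,0,0],"jaw": 0.03},{"slide": [0.01,0,0],"delta_rot": [0,0,0],"jaw": 0.03},{"slide": [0,0,0],"delta_rot": [0,0,0],"jaw": 0.03}]'

```text
time_s: 11.35
ee_pos: [543.4, -235.6, 33.0]
tcp_rot: [[-0.961, 0.001, -0.276], [0.001, 1.0, 0.0], [0.276, 0.0, -0.961]]
ft_force: [0.7, 0.2, -2.6]
width: 39.2
grasp_force: 61.5
```

Emit:
move_arm --increments '[{"slide": [0.01,0,-0.025],"delta_rot": [0,0,0],"jaw": 0.03},{"slide": [0.0123,0,-0.0433],"delta_rot": [0,0,0],"jaw": 0.03},{"slide": [0.0067,0,-0.02],"delta_rot": [0,0,0],"jaw": 0.03},{"slide": [0,0,0],"delta_rot": [0,-0.07,0],"jaw": 0.03},{"slide": [0,0,0],"delta_rot": [0,-0.07,0],"jaw": 0.03},{"slide": [0,0,0],"delta_rot": [0,-0.07,0],"jaw": 0.03},{"slide": [0,0,0],"delta_rot": [0,-0.068,0],"jaw": 0.03},{"slide": [0.015,0.03,0],"delta_rot": [0,0,0],"jaw": 0.03},{"slide": [0.015,0.04,0],"delta_rot": [0,0,0],"jaw": 0.03},{"slide": [0.015,0.04,0],"delta_rot": [0,0,0],"jaw": 0.03},{"slide": [0.005,0.016,0],"delta_rot": [0,0,0],"jaw": 0.03},{"slide": [0,0,0],"delta_rot": [0,0,0],"jaw": 0.03}]'

```text
time_s: 12.85
ee_pos: [490.3, -107.8, 125.1]
tcp_rot: [[-1.0, -0.003, -0.002], [-0.003, 1.0, 0.001], [0.002, 0.001, -1.0]]
ft_force: [1.3, -0.6, -2.1]
width: 39.1
grasp_force: 61.4
```

Emit:
move_arm --increments '[{"slide": [0,0,0.03],"delta_rot": [0,0,0],"jaw": 0.03},{"slide": [0,0,0.04],"delta_rot": [0,0,0],"jaw": 0.03},{"slide": [0,0,0.03],"delta_rot": [0,0,0],"jaw": 0.03},{"slide": [0,0,0.013],"delta_rot": [0,0,0],"jaw": 0.03},{"slide": [0,0,0],"delta_rot": [0,0,0],"jaw": 0.03},{"slide": [0,0,0],"delta_rot": [0,0,0],"jaw": 0.03}]'

```text
time_s: 13.6
ee_pos: [491.8, -109.9, 13.6]
tcp_rot: [[-1.0, 0.0, 0.0], [0.0, 1.0, -0.0], [-0.0, -0.0, -1.0]]
ft_force: [0.6, -0.1, -1.9]
width: 39.4
grasp_force: 61.4
```

Emit:
move_arm --increments '[{"slide": [0,0,0.004],"delta_rot": [0,0,0],"jaw": 0.03},{"slide": [0,0,0.004],"delta_rot": [0,0,0],"jaw": 0.03},{"slide": [0,0,0.003],"delta_rot": [0,0,0],"jaw": 0.03},{"slide": [0,0,0.002],"delta_rot": [0,0,0],"jaw": 0.03},{"slide": [0,0,0],"delta_rot": [0,0,0],"jaw": 0.03}]'

```text
time_s: 14.22
ee_pos: [490.4, -109.2, 0.1]
tcp_rot: [[-1.0, -0.0, -0.003], [-0.0, 1.0, 0.001], [0.003, 0.001, -1.0]]
ft_force: [-3.9, 0.5, 5.7]
width: 39.4
grasp_force: 62.2
```

Emit:
move_arm --increments '[{"slide": [0,0,0],"delta_rot": [0,0,0],"jaw": 0.085},{"slide": [0,0,0],"delta_rot": [0,0,0],"jaw": 0.085},{"slide": [0,0,0],"delta_rot": [0,0,0],"jaw": 0.085},{"slide": [0,0,0],"delta_rot": [0,0,0],"jaw": 0.085},{"slide": [0,0,-0.02],"delta_rot": [0,0,0],"jaw": 0.085},{"slide": [0,0,-0.04],"delta_rot": [0,0,0],"jaw": 0.085},{"slide": [0,0,-0.05],"delta_rot": [0,0,0],"jaw": 0.085},{"slide": [0,0,-0.03],"delta_rot": [0,0,0],"jaw": 0.085},{"slide": [0,0,0],"delta_rot": [0,0,0.15],"jaw": 0.085},{"slide": [0,0,0],"delta_rot": [0,0,0.15],"jaw": 0.085},{"slide": [0,0,0],"delta_rot": [0,0,0],"jaw": 0.085}]'

```text
time_s: 15.6
ee_pos: [490.7, -109.3, 139.5]
tcp_rot: [[-0.956, 0.294, -0.002], [0.294, 0.956, 0.0], [0.002, -0.0, -1.0]]
ft_force: [0.3, 0.7, -0.4]
width: 84.9
grasp_force: 0.0
```

```bash
python3 - <<'E'
from h import *
o=robot.observe(); print(np.round(o["q"],1))
s=robot.capture("side"); t=robot.capture("top"); cv2.imwrite("pics/s3.png",s[:,:,::-1]);cv2.imwrite("pics/t3.png",t[:,:,::-1])
T=np.linalg.inv(CAL["side"]["world_from_camera"]);K=np.array(CAL["side"]["camera_matrix"])
for p in((464,-89,56),(524,-89,56),(464,-129,56),(464,-89,0),(524,-89,0),(542,-94,0)):
    c=K@(T@np.r_[p,1])[:3]; print(p,(c[:2]/c[2]).round(1))
x0,y0=310,185
f=lambda im,x,y,w,h,W:cv2.resize(im[y:y+h,x:x+w,::-1],(W,600),interpolation=cv2.INTER_CUBIC)
cv2.imwrite("pics/c3.png",np.hstack([f(s,270,145,60,80,450),f(t,335,195,46,80,345)]))
E
```

```text
[-29.9   3.1  41.  110.2  -2.2  67.6  84.8]
(464, -89, 56) [361.4 184.8]
(524, -89, 56) [337.7 182.6]
(464, -129, 56) [362.4 176.5]
(464, -89, 0) [359.9 203. ]
(524, -89, 0) [336.8 200.8]
(542, -94, 0) [330.1 199.1]
```

View pics/c3.png

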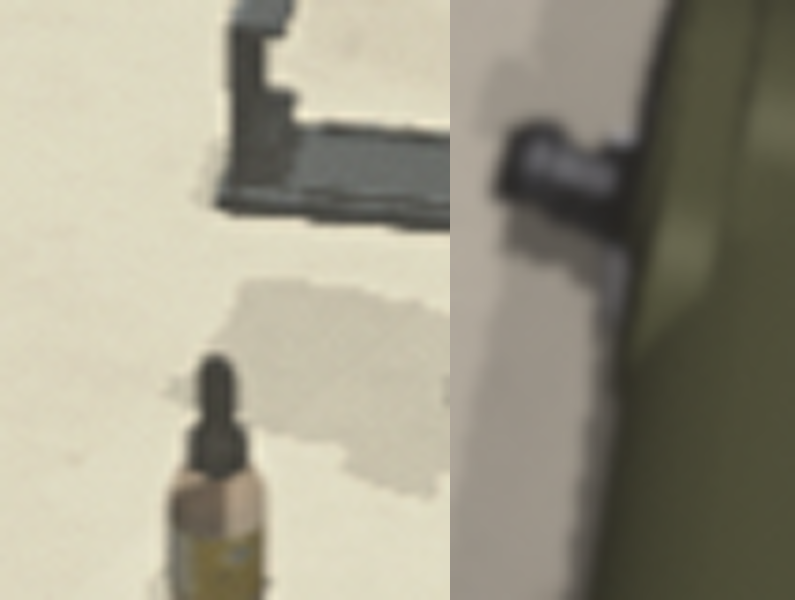

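The top half of my side crop missed the carrier and shows only the dropper bottle and the empty cradle. I'll measure the carrier numerically instead.

```bash
python3 - <<'E'
from h import *
s=cv2.imread("pics/s3.png")
g=s.mean(2).astype(int)
for y in range(172,207,2): print(y,g[y,326:368])
c,r=quad("side",s,[(337.7,182.6),(339,174.6),(362.4,176.5),(361.4,184.8)],2); print(c.round(1).tolist(),r); P=cast("side",c,56); print(P[:,:2].round(1).tolist(),P.mean(0).round(1))
E
```

```text
172 [ 82  85  88  85  94 151 183 141  95  98 173 213 211 212 212 212 211 210
 212 213 210 211 211 212 210 211 210 211 212 210 212 211 211 211 213 213
 212 212 211 212 212 212]
174 [ 72  74  76  78  77  84  85  79  88 166 214 215 204 180 173 182 194 200
 200 209 217 217 216 217 216 216 216 217 216 214 214 213 215 215 215 213
 214 212 212 213 213 213]
176 [196 196 197 193 163 121 109  98 101 173 215 216 184 134 118 120 118 121
 118 119 120 120 123 126 126 131 134 141 144 144 150 155 161 169 166 175
 200 215 215 213 214 213]
178 [213 212 212 212 212 213 215 215 213 212 215 209 168 125 121 120 117 116
 114 115 116 121 125 121 121 122 123 123 121 123 124 120 120 119 115 131
 187 218 215 213 213 214]
180 [211 211 211 211 211 209 211 211 213 215 216 198 151 121 122 119 117 117
 119 117 115 123 127 126 126 123 117 113 112 111 110 111 116 123 121 142
 194 220 217 214 213 214]
182 [211 209 212 209 211 212 214 214 214 208 198 185 169 167 170 171 149 125
 123 125 123 125 125 125 125 125 124 124 124 124 124 121 125 123 121 131
 153 166 195 215 215 214]
184 [209 211 211 213 214 215 215 215 213 202
[... 1595 characters left out ...]
2 194 184 147 117 115
 116 116 116 115 115 116 115 114 113 114 117 114 115 113 109 111 112 113
 113 114 113 112 113 115]
204 [189 187 186 185 186 185 186 187 187 188 188 191 191 166 130 115 115 118
 117 116 116 116 115 116 117 119 151 182 191 189 190 184 176 176 176 175
 175 175 177 176 177 147]
206 [188 188 187 188 189 188 190 188 189 188 189 187 153 115 110 115 113 115
 117 116 118 113 118 162 190 191 190 189 189 188 189 188 189 188 188 189
 186 188 190 190 190 189]
[[337.5, 182.2], [338.8, 174.2], [361.9, 176.2], [361.5, 184.1]] [np.float64(0.04), np.float64(0.05), np.float64(0.04), np.float64(0.11)]
[[524.8, -90.9], [525.4, -129.8], [465.4, -129.8], [464.0, -92.1]] [ 494.9 -110.6   56. ]
```

The carrier stands upright; its block centre is about (494.5, −109.7). I'm turning the tool 90° for the end grip.

Emit:
move_arm --increments '[{"slide": [0,0,0],"delta_rot": [0,0,0.16],"jaw": 0.085},{"slide": [0,0,0],"delta_rot": [0,0,0.16],"jaw": 0.085},{"slide": [0,0,0],"delta_rot": [0,0,0.16],"jaw": 0.085},{"slide": [0,0,0],"delta_rot": [0,0,0.16],"jaw": 0.085},{"slide": [0,0,0],"delta_rot": [0,0,0.16],"jaw": 0.085},{"slide": [0,0,0],"delta_rot": [0,0,0.16],"jaw": 0.085},{"slide": [0,0,0],"delta_rot": [0,0,0.16],"jaw": 0.085},{"slide": [0,0,0],"delta_rot": [0,0,0.15],"jaw": 0.085},{"slide": [0,0.004,0.03],"delta_rot": [0,0,0],"jaw": 0.085},{"slide": [0,0,0],"delta_rot": [0,0,0],"jaw": 0.085},{"slide": [0,0,0],"delta_rot": [0,0,0],"jaw": 0.085}]'

```text
time_s: 17.08
ee_pos: [494.9, -109.6, 110.0]
tcp_rot: [[-0.002, 1.0, -0.002], [1.0, 0.002, -0.0], [-0.0, -0.002, -1.0]]
ft_force: [0.2, -0.1, -0.3]
width: 84.8
grasp_force: 0.0
```

Emit:
move_arm --increments '[{"slide": [0,0,0.03],"delta_rot": [0,0,0],"jaw": 0.085},{"slide": [0,0,0.03],"delta_rot": [0,0,0],"jaw": 0.085},{"slide": [0,0,0.02],"delta_rot": [0,0,0],"jaw": 0.085},{"slide": [0,0,0.015],"delta_rot": [0,0,0],"jaw": 0.085},{"slide": [0,0,0.013],"delta_rot": [0,0,0],"jaw": 0.085},{"slide": [0,0,0],"delta_rot": [0,0,0],"jaw": 0.085}]'

```text
time_s: 17.82
ee_pos: [494.2, -109.3, 1.0]
tcp_rot: [[-0.001, 1.0, -0.003], [1.0, 0.001, -0.0], [-0.0, -0.003, -1.0]]
ft_force: [-0.4, -1.4, 1.0]
width: 85.1
grasp_force: 0.0
```

Emit:
move_arm --increments '[{"slide": [0,0,0],"delta_rot": [0,0,0],"jaw": 0.05},{"slide": [0,0,0],"delta_rot": [0,0,0],"jaw": 0.05},{"slide": [0,0,0],"delta_rot": [0,0,0],"jaw": 0.05},{"slide": [0,0,0],"delta_rot": [0,0,0],"jaw": 0.05},{"slide": [0,0,0],"delta_rot": [0,0,0],"jaw": 0.05}]' --grip_force 40

```text
time_s: 18.45
ee_pos: [495.5, -109.5, 2.4]
tcp_rot: [[-0.001, 1.0, -0.0], [1.0, 0.001, 0.0], [0.0, -0.0, -1.0]]
ft_force: [0.4, -0.6, 5.9]
width: 59.3
grasp_force: 44.4
```

Emit:
move_arm --increments '[{"slide": [0,0,-0.03],"delta_rot": [0,0,0],"jaw": 0.05},{"slide": [0,0,-0.05],"delta_rot": [0,0,0],"jaw": 0.05},{"slide": [0,0,-0.05],"delta_rot": [0,0,0],"jaw": 0.05},{"slide": [0.045,0,0],"delta_rot": [0,0,0],"jaw": 0.05},{"slide": [0.05,0,0],"delta_rot": [0,0,0],"jaw": 0.05},{"slide": [0.05,0,0],"delta_rot": [0,0,0],"jaw": 0.05},{"slide": [0.05,0.01,0],"delta_rot": [0,0,0],"jaw": 0.05},{"slide": [0.05,0.02,0],"delta_rot": [0,0,0],"jaw": 0.05},{"slide": [0.05,0.03,0],"delta_rot": [0,0,0],"jaw": 0.05},{"slide": [0.043,0.033,0],"delta_rot": [0,0,-0.047],"jaw": 0.05},{"slide": [0,0,0],"delta_rot": [0,0,0],"jaw": 0.05},{"slide": [0,0,0],"delta_rot": [0,0,0],"jaw": 0.05}]'

```text
time_s: 19.95
ee_pos: [586.6, 227.6, 130.0]
tcp_rot: [[-0.047, 0.999, -0.004], [0.999, 0.047, -0.002], [-0.002, -0.004, -1.0]]
ft_force: [0.6, -0.1, -2.3]
width: 59.4
grasp_force: 44.9
```

```bash
python3 - <<'E'
from h import *
s=cv2.imread("pics/side0.png"); t=cv2.imread("pics/top0.png")
def S(x,y): return ((x-380)/10+256-.45,y/10+246-.45)
inn=edge("side",s,S(545,48),S(860,71),.9,trim=.08); out=edge("side",s,S(545,28),S(860,50),.9,trim=.08)
L=edge("side",s,S(527,60),S(531,180),1.2)
R=edge("side",s,(303.2,253),(303.2,262),1.5); 
print("L",np.round(L[0],2),np.round(L[1],2),L[2],"R",np.round(R[0],2),np.round(R[1],2),R[2])
print("+x inner",cast("side",isect(L,inn),68).round(1),"-x outer",cast("side",isect(R,out),68).round(1),"-x inner?",cast("side",isect(R,inn),68).round(1))
# top view wall dark strips end rows (cols)
g=t.mean(2).astype(int)
for c in(256,257,258): print(c,g[176:212,c])
for c in(238,239,240): print(c,g[176:212,c])
# top base front/back at several cols
B=edge("top",t,(238.6,174.4),(259.5,173.7),1.5,trim=.05);F=edge("top",t,(238.6,213.8),(260.5,213),1.5,trim=.05)
for e in(B,F): print(cast("top",np.array(e[:2]),12)[:,:2].round(1).tolist())
n=robot.capture("side"); cv2.imwrite("pics/s4.png",n[:,:,::-1]); cv2.imwrite("pics/t4.png",robot.capture("top")[:,:,::-1])
E
```

```text
L [269.9  251.56] [270.49 263.56] 0.034098640656944144 R [303.07 253.  ] [303.1 262. ] 0.011526050926770726
+x inner [[633.8 208.4  68. ]] -x outer [[566.4 198.4  68. ]] -x inner? [[565.3 205.2  68. ]]
256 [125 123 118 109  99  87  75  66  63  62  63  63  64  64  64  64  64  63
  61  61  63  66  68  70  70  70  65  69  88 111 125 126 124 125 127 127]
257 [125 124 122 117 111 102  87  74  69  67  68  68  68  68  66  62  58  57
  57  57  57  58  59  59  59  59  58  62  81 105 123 129 128 129 130 128]
258 [123 123 122 120 118 113 103  94  90  90  91  92  93  92  90  85  77  73
  73  73  74  74  74  73  73  73  74  75  87 106 123 130 130 131 131 127]
238 [119 117 113 108 103  95  83  67  57  54  53  54  53  53  51  51  51  52
  53  54  53  54  54  55  55  56  55  54  54  67  91 109 116 116 117 118]
239 [121 120 116 111 107 106 100  86  75  71  70  70  69  69  67  66  65  65
  65  65  65  63  63  60  56  55  55  55  57  73  99 117 123 122 123 125]
240 [120 119 116 111 107 113 114 108 100  97  97  96  97  95  94  93  93  93
  93  93  93  92  89  84  76  73  73  73  74  84 104 120 122 120 120 126]
[[655.4, 256.3], [659.0, 193.8]]
[[535.3, 254.2], [537.7, 189.4]]
```

```bash
python3 - <<'E'
from h import *
s=cv2.imread("pics/s4.png"); o=robot.observe(); p=o["ee_pos"]; print(p.round(1) if hasattr(p,'round') else p)
Ti=np.linalg.inv(CAL["side"]["world_from_camera"]);K=np.array(CAL["side"]["camera_matrix"])
a=np.radians(2.7);R=np.array([[np.cos(a),-np.sin(a)],[np.sin(a),np.cos(a)]])
def proj(lx,ly,z): 
    w=np.r_[R@[lx,ly]+p[:2],z,1]; c=K@(Ti@w)[:3]; return c[:2]/c[2]
zb=p[2]-1.2
A,B,C,D=[proj(*q) for q in((30,20,zb+20),(30,20,zb+8),(-30,20,zb),(-30,20,zb+25))]
Bl=proj(30,20,zb)
print(np.round([A,B,Bl,C,D],1).tolist())
eL=edge("side",s,A,B,2.5,trim=.05); eB=edge("side",s,Bl,C,2.5,trim=.08); eR=edge("side",s,C,D,2.5,trim=.1)
print(eL[2],eB[2],eR[2])
cl,cr=isect(eL,eB),isect(eB,eR); print(cl,cr); W=cast("side",[cl,cr],zb); print(W.round(1).tolist(),"centre of block by cam",(W[:,:2].mean(0)-R@[0,20]).round(1))
g=s.mean(2).astype(int); x0,y0=int(Bl[0])-8,int(Bl[1])-20
for y in range(y0,y0+30,3): print(y,x0,g[y,x0:x0+44])
E
```

```text
[586.9 226.9 131. ]
[[273.1, 231.5], [273.3, 236.4], [273.4, 239.7], [304.6, 241.9], [304.7, 231.6]]
0.18976272484386467 0.07648500836535874 0.05147344964755971
[273.57957483 240.30719835] [304.54298905 242.73359927]
[[615.3, 250.0, 129.8], [555.8, 247.9, 129.8]] centre of block by cam [586.5 229. ]
219 265 [222 226 171  69  56  80  99 109 118 124 122 123 122 120 121 121 122 121
 120 120 119 122 120 120 120 120 120 120 123 121 125 129 129 128 136 143
 144 149 153 146 111  88 104 103]
222 265 [220 222 225 215 184 157 126 104 116 121 124 123 122 123 121 122 122 122
 124 123 123 123 122 123 121 124 122 122 123 122 122 122 121 122 122 122
 120 123 121 122  96  89 105 100]
225 265 [221 220 220 223 224 221 191 173 149 121 119 121 121 121 122 121 120 122
 122 120 120 120 120 121 122 120 121 120 120 123 122 123 122 122 123 123
 122 122 124 121  96  88 101 100]
228 265 [221 214 175 134 128 127 127 127 123 120 121 120 121 120 121 120 118 118
 119 121 119 118 119 119 119 118 118 121 120 121 119 120 121 120 122 121
 119 120 122 118 103 101 180 223]
231 265 [208 174 144 131 129 130 128 130 128 12
[... 380 characters left out ...]
2 119 122 121 120 122 121 123
 120 121 121 122 121 119 121 121 121 121 120 123 120 121 121 121 121 119
 121 121 119 115 121 197 231 228]
240 265 [229 230 230 231 231 231 232 232 210 153 124 120 119 119 119 119 118 116
 115 115 115 116 112 113 114 114 115 114 117 117 115 117 117 118 118 117
 118 119 116 115 168 220 226 224]
243 265 [227 228 228 228 228 228 229 228 227 229 228 229 231 230 230 230 230 231
 230 230 229 229 231 232 229 226 226 227 225 222 222 221 219 220 221 219
 219 216 204 194 217 228 226 225]
246 265 [227 226 226 226 227 228 230 230 230 230 230 230 230 230 229 228 228 229
 228 227 226 226 226 228 227 227 228 227 227 227 228 227 226 226 227 225
 226 227 226 226 227 226 226 226]
```

Emit:
move_arm --increments '[{"slide": [0.0014,0.0025,0.02],"delta_rot": [0,0,0],"jaw": 0.05},{"slide": [0,0,0.03],"delta_rot": [0,0,0],"jaw": 0.05},{"slide": [0,0,0],"delta_rot": [0,0,0],"jaw": 0.05},{"slide": [0,0,0],"delta_rot": [0,0,0],"jaw": 0.05},{"slide": [0,0,0],"delta_rot": [0,0,0],"jaw": 0.05}]'

```text
time_s: 20.68
ee_pos: [590.7, 230.4, 82.6]
tcp_rot: [[-0.048, 0.999, 0.0], [0.999, 0.048, 0.001], [0.001, 0.0, -1.0]]
ft_force: [-0.1, 0.4, -2.3]
width: 59.3
grasp_force: 44.9
```

```bash
python3 - <<'E'
from rig import robot
import numpy as np
for i in range(3):
    o=robot.observe(); print(np.round(o["ee_pos"],1),np.round(o["ft_force"],1),np.round(o["tcp_rot"],3).tolist()); robot.capture("side")
E
```

```text
[590.7 230.4  82.6] [-0.1  0.4 -2.3] [[-0.048, 0.999, 0.0], [0.999, 0.048, 0.001], [0.001, 0.0, -1.0]]
[590.6 230.5  82.6] [ 0.9 -0.4 -2.8] [[-0.048, 0.999, 0.0], [0.999, 0.048, 0.001], [0.001, 0.0, -1.0]]
[590.5 230.5  82.4] [-0.4  0.6 -1.8] [[-0.048, 0.999, -0.0], [0.999, 0.048, 0.001], [0.001, -0.0, -1.0]]
```

```bash
cat > meas.py <<'E'
from h import *
im=robot.capture("side"); s=np.ascontiguousarray(im[:,:,::-1]); t=np.ascontiguousarray(robot.capture("top")[:,:,::-1]); cv2.imwrite("pics/s5.png",s); cv2.imwrite("pics/t5.png",t)
p=robot.observe()["ee_pos"]; print(np.round(p,1))
Ti=np.linalg.inv(CAL["side"]["world_from_camera"]);K=np.array(CAL["side"]["camera_matrix"])
a=np.radians(2.7);R=np.array([[np.cos(a),-np.sin(a)],[np.sin(a),np.cos(a)]])
def proj(lx,ly,z): 
    w=np.r_[R@[lx,ly]+p[:2],z,1]; c=K@(Ti@w)[:3]; return c[:2]/c[2]
zb=p[2]-1.2
A,B,C,D,Bl=[proj(*q) for q in((30,20,zb+20),(30,20,zb+8),(-30,20,zb),(-30,20,zb+25),(30,20,zb))]
eL=edge("side",s,A,B,2.5,trim=.05); eB=edge("side",s,Bl,C,2.5,trim=.08); eR=edge("side",s,C,D,2.5,trim=.1)
print([round(e[2],2) for e in(eL,eB,eR)])
for z in(zb,zb-1.5):
    W=cast("side",[isect(eL,eB),isect(eB,eR)],z); print(W.round(1).tolist(),"block centre by side",(W[:,:2].mean(0)-R@[0,20]).round(1))
E
python3 meas.py; python3 - <<'E'
import cv2,numpy as np
s=cv2.imread("pics/s5.png");t=cv2.imread("pics/t5.png")
f=lambda im,x,y,w,h,W:cv2.resize(im[y:y+h,x:x+w],(W,600),interpolation=cv2.INTER_CUBIC)
cv2.imwrite("pics/c5.png",np.hstack([f(s,252,215,58,87,400),f(t,225,165,50,75,400)]))
E
```

```text
[590.1 230.4  81.8]
[np.float64(0.03), np.float64(0.08), np.float64(0.14)]
[[620.4, 251.9, 80.6], [558.5, 249.4, 80.6]] block centre by side [590.4 230.6]
[[620.8, 250.2, 79.1], [558.8, 247.7, 79.1]] block centre by side [590.8 229. ]
```

View pics/c5.png

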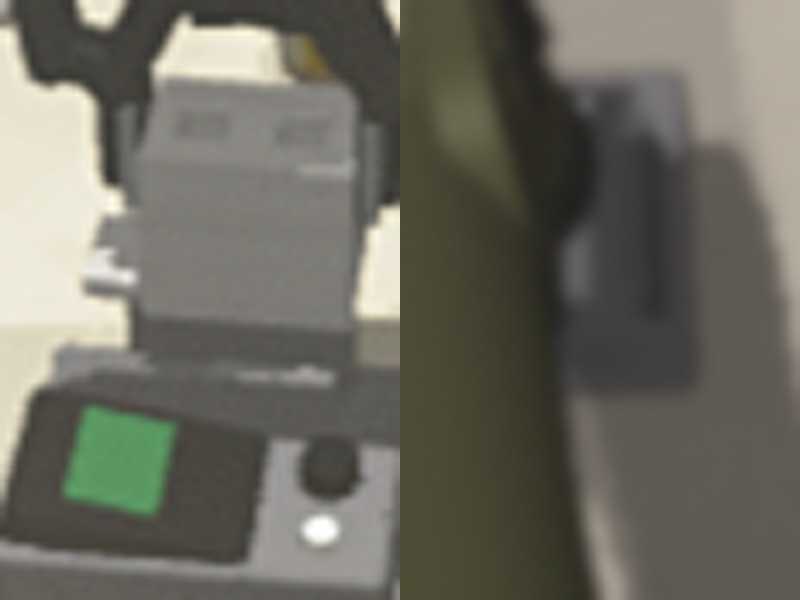

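The carrier hovers just over the bay: block bottom at side px (272–304, 262) and toe at left (266,254), about 1 mm too far in +x. Applying a small correction and inserting slowly.

Emit:
move_arm --increments '[{"slide": [-0.0004,-0.0009,0.006],"delta_rot": [0,0,-0.003],"jaw": 0.05},{"slide": [0,0,0.006],"delta_rot": [0,0,0],"jaw": 0.05},{"slide": [0,0,0.006],"delta_rot": [0,0,0],"jaw": 0.05},{"slide": [0,0,0.006],"delta_rot": [0,0,0],"jaw": 0.05},{"slide": [0,0,0.003],"delta_rot": [0,0,0],"jaw": 0.05},{"slide": [0,0,0],"delta_rot": [0,0,0],"jaw": 0.05}]'

```text
time_s: 21.68
ee_pos: [588.7, 229.7, 54.0]
tcp_rot: [[-0.051, 0.999, -0.002], [0.999, 0.051, -0.0], [-0.0, -0.002, -1.0]]
ft_force: [-0.3, -0.1, -2.5]
width: 59.4
grasp_force: 44.9
```

Inside the walls with no contact. Continuing.

Emit:
move_arm --increments '[{"slide": [0,0,0.008],"delta_rot": [0,0,0],"jaw": 0.05},{"slide": [0,0,0.008],"delta_rot": [0,0,0],"jaw": 0.05},{"slide": [0,0,0.008],"delta_rot": [0,0,0],"jaw": 0.05},{"slide": [0,0,0.006],"delta_rot": [0,0,0],"jaw": 0.05},{"slide": [0,0,0.004],"delta_rot": [0,0,0],"jaw": 0.05},{"slide": [0,0,0],"delta_rot": [0,0,0],"jaw": 0.05}]'

```text
time_s: 22.42
ee_pos: [588.6, 229.7, 19.9]
tcp_rot: [[-0.051, 0.999, -0.002], [0.999, 0.051, -0.0], [-0.0, -0.002, -1.0]]
ft_force: [-0.0, -0.5, -2.1]
width: 59.4
grasp_force: 45.0
```

Emit:
move_arm --increments '[{"slide": [0,0.0005,0.003],"delta_rot": [0,0,0],"jaw": 0.05},{"slide": [0,0,0.002],"delta_rot": [0,0,0],"jaw": 0.05},{"slide": [0,0,0.0015],"delta_rot": [0,0,0],"jaw": 0.05},{"slide": [0,0,0],"delta_rot": [0,0,0],"jaw": 0.05}]'

```text
time_s: 22.92
ee_pos: [589.4, 229.9, 14.4]
tcp_rot: [[-0.051, 0.999, -0.002], [0.999, 0.051, 0.0], [0.001, -0.002, -1.0]]
ft_force: [-2.5, -1.8, 3.0]
width: 59.3
grasp_force: 45.6
```

Emit:
move_arm --increments '[{"slide": [0,0,0.001],"delta_rot": [0,0,0],"jaw": 0.05},{"slide": [0,0,0],"delta_rot": [0,0,0],"jaw": 0.05}]'

```text
time_s: 23.18
ee_pos: [589.3, 229.9, 14.4]
tcp_rot: [[-0.051, 0.999, -0.002], [0.999, 0.051, 0.001], [0.001, -0.002, -1.0]]
ft_force: [-5.5, -1.3, 9.4]
width: 59.4
grasp_force: 46.2
```

Emit:
move_arm --increments '[{"slide": [0,0,0],"delta_rot": [0,0,0],"jaw": 0.085},{"slide": [0,0,0],"delta_rot": [0,0,0],"jaw": 0.085},{"slide": [0,0,0],"delta_rot": [0,0,0],"jaw": 0.085},{"slide": [0,0,-0.02],"delta_rot": [0,0,0],"jaw": 0.085},{"slide": [0,0,-0.03],"delta_rot": [0,0,0],"jaw": 0.085},{"slide": [0,0,-0.04],"delta_rot": [0,0,0],"jaw": 0.085},{"slide": [0,0,-0.05],"delta_rot": [0,0,0],"jaw": 0.085},{"slide": [0,0,-0.05],"delta_rot": [0,0,0],"jaw": 0.085},{"slide": [0,-0.05,0],"delta_rot": [0,0,0],"jaw": 0.085},{"slide": [0,-0.05,0],"delta_rot": [0,0,0],"jaw": 0.085},{"slide": [0,0,0],"delta_rot": [0,0,0],"jaw": 0.085}]'

```text
time_s: 24.55
ee_pos: [486.8, 225.2, 204.2]
tcp_rot: [[-0.054, 0.999, -0.003], [0.999, 0.054, 0.003], [0.003, -0.003, -1.0]]
ft_force: [0.6, -1.1, 0.2]
width: 85.0
grasp_force: 0.0
```

```bash
python3 - <<'E'
from h import *
s=np.ascontiguousarray(robot.capture("side")[:,:,::-1]); cv2.imwrite("pics/s6.png",s)
Ti=np.linalg.inv(CAL["side"]["world_from_camera"]);K=np.array(CAL["side"]["camera_matrix"])
a=np.radians(2.8);R=np.array([[np.cos(a),-np.sin(a)],[np.sin(a),np.cos(a)]])
def proj(lx,ly,z): 
    c=K@(Ti@np.r_[R@[lx,ly]+[589.5,229.9],z,1])[:3]; return c[:2]/c[2]
q=[proj(30,20,68),proj(30,-20,68),proj(-30,-20,68),proj(-30,20,68)]
c,r=quad("side",s,q,2); print(np.round(q,1).tolist(),c.round(1).tolist(),r)
P=cast("side",c,68); print(P[:,:2].round(1).tolist(),P.mean(0).round(1)); b=R.T@(P.mean(0)[:2]-[598.5,230.1]); print("block centre in bay (want -9,0):",b.round(1))
o=cv2.imread("pics/side0.png"); 
for n,(x,y,w,h) in dict(flask=(215,150,45,75),dropper=(285,190,25,40),beaker=(368,240,35,35)).items(): print(n,np.abs(s[y:y+h,x:x+w].astype(int)-o[y:y+h,x:x+w]).mean().round(1))
E
```

```text
[[272.8, 264.9], [275.9, 251.7], [305.1, 253.8], [303.0, 267.1]] [[272.6, 264.6], [275.9, 251.5], [305.4, 253.8], [302.8, 267.0]] [np.float64(0.04), np.float64(0.1), np.float64(0.11), np.float64(0.04)]
[[619.0, 250.6], [620.6, 210.6], [559.9, 208.4], [558.9, 248.1]] [589.6 229.4  68. ]
block centre in bay (want -9,0): [-8.9 -0.3]
flask 13.9
dropper 11.4
beaker 29.4
```

```bash
python3 -c "
from rig import robot
print(robot.finish_job())"
```

```text
the job is handed in; nothing more can be done
None
```

The carrier was unhooked, set down upright on the bench and released, then re-gripped by its ends and lowered fully into the grey photometer's bay, about 0.3 mm off centre by the side camera; the job is handed in (no verdict shown), and I did not separately check that the flask, beaker and dropper bottle stayed put.

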